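Hold the food-waste caddy open with its lever, then ease it shut

TASK

I want to scrape a plate into the caddy with the green lid: press its front lever down with your fingertips until the lid stands fully open, hold it there for two seconds, then ease the lever back up so that the lid comes down slowly and shuts without slamming. Work only the lever, by pushing: do not touch the lid, and do not lift or shift anything, and leave the grey-lidded caddy and the other things alone.

Things in the scene. Friction and masses are not known exactly. Their poses are not given: they have to be found in the camera images.
- green: White worktop waste caddy with a green lid and a green tab on its front; a box 140 deep (x) x 130 wide (y), closed lid top at 175 mm, on a black base 190 x 150 mm; about 2.3 kg, stands loose on the worktop. Origin: centre of the box at its underside, on the worktop; +x to the back (lid hinge), -x to the front (lever), z up. Grey linkage covers on both sides reach y = +-87 mm.
- green_paddle: Black plate of the green-lidded caddy's press lever, across the front of the box: 40 (x) x 130 (y) x 11 mm thick. Origin: centre of its flat top face, at rest 138 mm above the worktop and 75 mm in front of the box wall; axes as the caddy's at rest. At its lower stop it is 42 mm lower and tilted 0.26 rad.
- green_lever (a joint): Press lever of the green-lidded caddy: 0 = at rest (up), 0.26 rad = lower stop. It turns about a level axle along the caddy's y, 165 mm behind and 8 mm below the paddle's origin. A spring pushes it up: 4 to 7 N at the plate to move and hold it; let go, it snaps up and the lid slams.
- green_lid (a joint): Lid of the green-lidded caddy, hinged along the top back edge of the box: 0 = shut, about 1.2 rad = fully open, with the lever at its lower stop. It moves 4.6 times as far as the lever (about 29 rad per metre of the plate's travel). Coming down faster than 2.5 rad/s counts as slamming.
- green_lidpanel: The green lid panel of the green-lidded caddy, 150 x 140 x 16 mm; origin on its hinge at the back, 160 mm above the worktop; the panel runs to -x from there when shut. Not to be touched.
- grey: White worktop waste caddy with a grey lid and a grey tab on its front; a box 140 deep (x) x 130 wide (y), closed lid top at 175 mm, on a black base 190 x 150 mm; about 2.3 kg, stands loose on the worktop. Origin: centre of the box at its underside, on the worktop; +x to the back (lid hinge), -x to the front (lever), z up. Grey linkage covers on both sides reach y = +-87 mm.
- grey_paddle: Black plate of the grey-lidded caddy's press lever, across the front of the box: 40 (x) x 130 (y) x 11 mm thick. Origin: centre of its flat top face, at rest 138 mm above the worktop and 75 mm in front of the box wall; axes as the caddy's at rest. At its lower stop it is 42 mm lower and tilted 0.26 rad.
- grey_lever (a joint): Press lever of the grey-lidded caddy: 0 = at rest (up), 0.26 rad = lower stop. It turns about a level axle along the caddy's y, 165 mm behind and 8 mm below the paddle's origin. A spring pushes it up: 4 to 7 N at the plate to move and hold it; let go, it snaps up and the lid slams.
- grey_lid (a joint): Lid of the grey-lidded caddy, hinged along the top back edge of the box: 0 = shut, about 1.2 rad = fully open, with the lever at its lower stop. It moves 4.6 times as far as the lever (about 29 rad per metre of the plate's travel). Coming down faster than 2.5 rad/s counts as slamming.
- grey_lidpanel: The grey lid panel of the grey-lidded caddy, 150 x 140 x 16 mm; origin on its hinge at the back, 160 mm above the worktop; the panel runs to -x from there when shut. Not to be touched.
- pepper: Bystander: glass pepper shaker with a grey cap, 44 mm across, 90 mm tall, between the caddies; origin at the centre of its underside.
- egg_timer: Bystander: cream wind-up egg timer, 62 mm across, 60 mm tall, left of the caddies; origin at the centre of its underside.
- mug_c: Bystander: small white cup with red dots, 63 x 90 x 55 mm, right of the caddies; origin at its underside.

How it is judged:
On the way:
1. the fingers press the green caddy's lever and hold its lid fully open (above 1.05 rad) for 1.5 s (value of joint green_lid above 1.05 rad and contact force between the fingers and green_paddle above 1 N), for 1.5 s.
At the end, for the whole second after the job is handed in: Both lids are shut (within 0.05 rad), and both caddies and the three bystanders are at rest within 30 mm of where they stood (value of joint each of green_lid, grey_lid below 0.05 rad and distance of each of green, grey, pepper, egg_timer, mug_c from where it was at the start of the episode below 0.03 m and linear speed of each of green, grey, pepper, egg_timer, mug_c below 0.02 m/s); the robot touches nothing.
It fails at once if the green lid comes down faster than 2.5 rad/s (slams) (velocity of joint green_lid below -2.5 rad/s).
It fails at once if the green lid is touched by the robot (contact force between any of the fingers, the arm and green_lidpanel above 0.5 N).
It fails at once if the grey-lidded caddy is opened or touched hard (value of joint grey_lid above 0.15 rad or contact force between any of the fingers, the arm and grey above 3 N).
It fails at once if a caddy is lifted, tipped or shifted (15 mm up, 0.12 rad, 30 mm) (height (world z) of any of green, grey above 0.015 m or angle between any of green, grey's own z axis and vertical above 0.12 rad or distance of any of green, grey from where it was at the start of the episode above 0.03 m).
It fails at once if a bystander is lifted or shifted (15 mm up, 30 mm) (height (world z) of any of pepper, egg_timer, mug_c above 0.015 m or distance of any of pepper, egg_timer, mug_c from where it was at the start of the episode above 0.03 m).
It also fails if it takes over 48 s, if anything falls off the work surface, if the arm or the gripper's body presses on something with over 40 N, if the wrist force passes 120 N, or if a joint passes its speed limit or range.

ROBOT

A 6-joint arm with a two-finger parallel gripper is mounted at the origin on a cart in front of the work surface, level with it; the furniture and walls round the work are solid. World frame = base frame: x ahead of the robot, y to its left, z up, the work surface at z = 0. Lengths are in m, angles in rad, forces in N, time in s.
With the tool pointing down it reaches from about 0.375 to 0.9 m from the base axis. Payload 3.1 kg.
Tool frame: the origin (TCP) lies midway between the tips of the shut fingers; the grasp point (between the pads) lies 19 mm behind it; z points along the fingers, y is the line along which they close (so a half turn about z gives the same grasp; the last joint's range is limited). The gripper opens to 87 mm and grips with 3 to 60 N. Pads are 19 mm wide; open, the fingers measure 117 mm over their backs; the gripper's body (75 mm by 190 mm) begins 51 mm behind the grasp point.
Start: joints at [0.941, 0.527, 1.433, -0, 1.181, -0.178], TCP at [0.273, 0.562, 0.223] pointing down, gripper open.
Joint ranges: [-3.08, 3.08], [-0.75, 2.2], [0.22, 2.44], [-1.43, 4.57], [0, 2.65], [-2.85, 2.85]. Speed limits (rad/s): [2.79, 2.79, 3.14, 3.14, 3.14, 3.14].

INTERFACE

Orientations are given as a unit quaternion [x, y, z, w].
In Python, from rig import get_obs, cams, job gives the robot as it stands.
- The arm moves only by the tool servo_tool, never from a script. Its argument "moves" is text: rows parted by semicolons, each of 5 numbers parted by spaces: the shift along the tool's x, y, z in m, then the turn about the tool's z in degrees, then the finger opening in m, from 0 to 0.087. In form: dx dy dz spin claw; .... A call has 1 to 10 rows; each row is the pose to reach, as a shift and turn from the pose commanded when the call began, along the tool's axes at that moment; what a row does not reach only later rows make up. A row lasts 1/12 s, in which the tool goes at most 41.7 mm and 7.16 degrees, less where a joint would pass 70% of its speed; a pose out of reach is approached as far as the arm can. A call with a gripper value outside its range is refused whole. The fingers move at their own pace and stop on an object; "grip_force" is the grip in N (left out, the last holds). Time passes only in rows, so rows that repeat a pose let the fingers close. It gives the time, the measured TCP pose, the force, the opening and the grip force at its end, in the units of the state.
- get_obs(): the state, without advancing time (a new reading comes with each control period).
- cams.camera(name): name is "scene" or "top"; returns the picture (400x640x3 uint8, blue, green, red); there is no depth.
- cams.camera_model(name): a dict with "fx", "fy", "cx", "cy" (pixels), "dist" ([k1, k2, p1, p2, k3] as OpenCV has them; the pictures are not rectified), "R" (3x3) and "t" (3): a world point X has camera coordinates R X + t. Camera axes: x right, y down, z forward; pixel columns grow to the right and rows downward; lengths in m; the calibration is good to about 2 mm. A picture is of the moment at which its call begins. camera_model takes no time and is no camera call.
- job.hand_in(): hands the job in; it is judged then, once.
The state is a dict: "time": time; "q": joint angles; "joint_velocities": joint speeds; "joint_torque": joint torques, N m; "position": TCP position; "tool_rot": TCP orientation; "ft_force": force on the tool from outside, world axes, zero at the start; "moment": the same for the moment, N m; "grip_width": finger opening in m; "grip_force": force on a finger pad.
Only numpy, scipy, OpenCV 4.12 (cv2) and the standard library are available. Lean on these libraries where they do the work, as an engineer would, in place of code of your own. Each camera call takes 0.05 s, during which the arm holds its last target. There are 200 camera calls.

## Working session

There is one attempt and no reset: what is moved stays moved. The work goes in short steps, Python scripts to look and compute and a tool call to move; the robot and the scene stay as the last step left them, time stands still between calls to the robot, and variables do not carry over. Pictures are saved under pics/ and viewed, at most 10 in all, crops included, and the job is handed in when it is done.

Besides the shell and the picture viewer there is one more tool, called after "Request:" as name(argument=value, ...) on one line, values as JSON. servo_tool: Moves the arm, as the interface text tells. Its arguments: {"type":"object","properties":{"moves":{"type":"string"},"grip_force":{"type":"number"}},"required":["moves"]}

```bash
mkdir -p pics; python3 - <<'E'
from rig import get_obs,cams
import cv2
o=get_obs();print({k:o[k] for k in('time','q','position','tool_rot','ft_force','grip_width')})
for n in('scene','top'):
    cv2.imwrite(f'pics/{n}0.png',cams.camera(n)); m=cams.camera_model(n);print(n,m)
E
```

```text
{'time': 0.0, 'q': array([ 9.40495113e-01,  5.28460281e-01,  1.43391718e+00,  2.13082197e-05,
        1.18138896e+00, -1.78524458e-01]), 'position': array([0.27239243, 0.56169821, 0.22157052]), 'tool_rot': array([ 2.23976080e-01,  9.74594036e-01, -9.95328648e-04, -4.36721808e-04]), 'ft_force': array([ 1.28098312,  0.77241435, -0.2630715 ]), 'grip_width': 0.0869522402215631}
scene {'fx': 393.03332660530947, 'fy': 393.03332660530947, 'cx': 317.6642967415599, 'cy': 198.10905412512685, 'dist': array([-0.01816774,  0.        ,  0.        ,  0.        ,  0.        ]), 'R': array([[ 0.47096686, -0.88186692,  0.02238211],
       [-0.48550812, -0.28030571, -0.82807643],
       [ 0.73652704,  0.37912986, -0.56016825]]), 't': array([-0.28713831,  0.37084762,  1.04117723])}
top {'fx': 415.1291706969353, 'fy': 415.1291706969353, 'cx': 314.4853770817895, 'cy': 195.54546600928154, 'dist': array([-0.00178055,  0.        ,  0.        ,  0.        ,  0.        ]), 'R': array([[ 0.32043904, -0.94726602,  0.00243078],
       [-0.92148577, -0.31231073, -0.23092419],
       [ 0.2195058 ,  0.0717572 , -0.97296871]]), 't': array([-0.20200301,  0.53258457,  1.25892103])}
```

View pics/scene0.png

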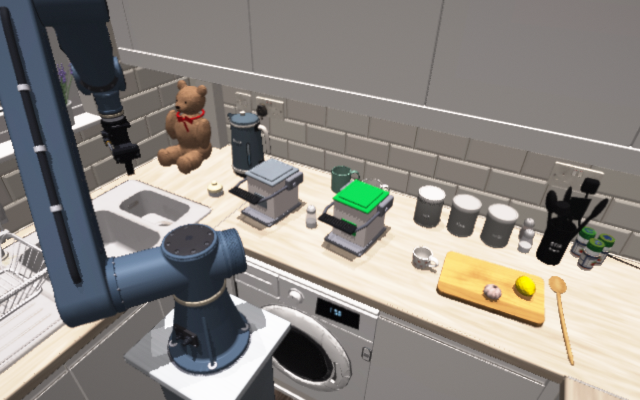

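View pics/top0.png

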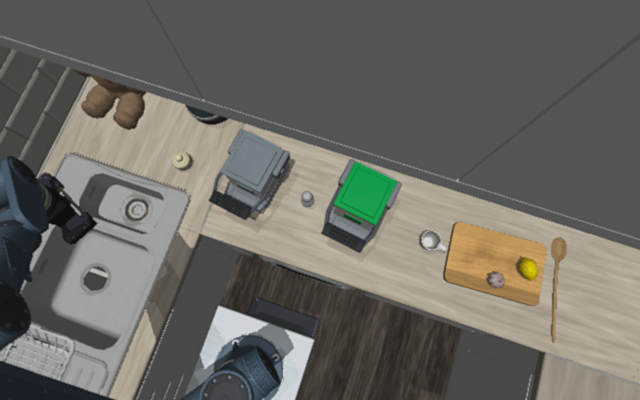

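The scene view shows the green lid near (362,195) with its paddle near (338,221). In the top view the green lid is near (365,192), the paddle near (345,232) and the pepper at (307,199). The grey caddy is to the left.

```bash
cat > h.py <<'E'
import numpy as np,cv2
from rig import get_obs,cams,job
from scipy.spatial.transform import Rotation as Ro
def cast(n,px,z):
    m=cams.camera_model(n);K=np.array([[m['fx'],0,m['cx']],[0,m['fy'],m['cy']],[0,0,1]])
    u=cv2.undistortPoints(np.float64(px).reshape(-1,1,2),K,m['dist'])[:,0]
    R,t=m['R'],m['t'];c=-R.T@t;d=np.c_[u,np.ones(len(u))]@R
    return c+d*((z-c[2])/d[:,2])[:,None]
def proj(n,P):
    m=cams.camera_model(n);K=np.array([[m['fx'],0,m['cx']],[0,m['fy'],m['cy']],[0,0,1]])
    return cv2.projectPoints(np.float64(P).reshape(-1,1,3),cv2.Rodrigues(m['R'])[0],m['t'],K,m['dist'])[0][:,0]
def green(im):
    h=cv2.cvtColor(im,cv2.COLOR_BGR2HSV);k=cv2.inRange(h,(50,150,60),(75,255,255))
    c,_=cv2.findContours(k,0,2);return max(c,key=cv2.contourArea)
E
python3 - <<'E'
from h import *
for n in('top','scene'):
    im=cv2.imread(f'pics/{n}0.png');c=green(im)
    P=cast(n,c.reshape(-1,2),.175)[:,:2].astype(np.float32)
    r=cv2.minAreaRect(P);print(n,cv2.contourArea(c),r,cv2.boxPoints(r).round(3).tolist())
im=cv2.imread('pics/top0.png')
k=cv2.inRange(im,(0,0,0),(60,60,60))[195:260,315:385];
cs,_=cv2.findContours(k,0,2)
for c in cs:
    if cv2.contourArea(c)>100:
        P=cast('top',c.reshape(-1,2)+[315,195],.138)[:,:2].astype(np.float32);print('paddle',cv2.contourArea(c),cv2.minAreaRect(P))
cv2.imwrite('pics/crop.png',cv2.resize(np.vstack([im[150:260,290:440],cv2.imread('pics/scene0.png')[160:270,290:440]]),None,fx=2.7,fy=2.7,interpolation=2))
E
```

```text
top 2187.5 ((0.6002436876296997, -0.16547754406929016), (0.13704201579093933, 0.14497022330760956), 81.50068664550781) [[0.5180000066757202, -0.22300000488758087], [0.6620000004768372, -0.24400000274181366], [0.6819999814033508, -0.1080000028014183], [0.5389999747276306, -0.08699999749660492]]
scene 984.5 ((0.5869157314300537, -0.172014981508255), (0.14037443697452545, 0.15630991756916046), 81.32332611083984) [[0.49900001287460327, -0.23000000417232513], [0.6539999842643738, -0.2529999911785126], [0.675000011920929, -0.11400000005960464], [0.5199999809265137, -0.09099999815225601]]
paddle 475.5 ((0.46231162548065186, -0.14503861963748932), (0.12782235443592072, 0.03694171831011772), 81.77129364013672)
```

View pics/crop.png

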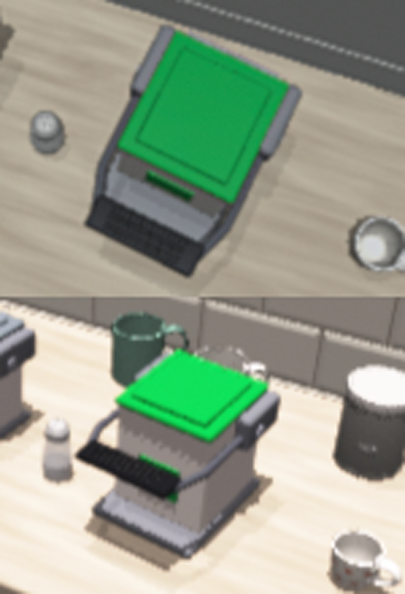

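Request:
servo_tool(moves="0 0 -0.06 0 0; 0 0 -0.06 0 0; -0.04 -0.046 -0.06 -4 0; -0.21 -0.244 -0.06 -17.5 0; -0.21 -0.244 -0.06 -17.5 0; -0.21 -0.244 -0.06 -17.5 0; -0.21 -0.244 -0.06 -17.5 0; -0.21 -0.244 -0.06 -17.5 0; -0.21 -0.244 -0.06 -17.5 0; -0.21 -0.244 -0.06 -17.5 0")

```text
time: 0.93
position: [0.3549, 0.2483, 0.2823]
tool_rot: [0.073, 0.997, -0.001, -0.0]
ft_force: [-0.1, -0.3, -0.3]
grip_width: 0.0284
grip_force: 0.0
```

```bash
cat > d.py <<'E'
from h import *
import sys
T=np.array(eval(sys.argv[1]));o=get_obs();R=Ro.from_quat(o['tool_rot']).as_matrix()
ang=np.degrees(np.arctan2(R[1,1],R[0,1]))
print('t',o['time'],'pos',o['position'].round(4),'yang',ang.round(2),'delta tool',(R.T@(T-o['position'])).round(4),'spin',(ang-81.6).round(2),'q',o['q'].round(2),'ft',o['ft_force'].round(2),'w',o['grip_width'])
E
python3 d.py "[.460,-.145,.28]"
```

```text
t 0.9333 pos [0.3549 0.2483 0.2823] yang 81.57 delta tool [-0.1616 -0.3736  0.0027] spin -0.03 q [ 0.35  0.19  1.81 -0.    1.15 -1.07] ft [-0.09 -0.26 -0.26] w 0.028426699112529874
```

Request:
servo_tool(moves="-0.161 -0.374 0 0 0; -0.161 -0.374 0 0 0; -0.161 -0.374 0 0 0; -0.161 -0.374 0 0 0; -0.161 -0.374 0 0 0; -0.161 -0.374 0 0 0; -0.161 -0.374 0 0 0; -0.161 -0.374 0 0 0; -0.161 -0.374 0 0 0; -0.161 -0.374 0 0 0")

```text
time: 1.77
position: [0.4604, -0.1457, 0.2824]
tool_rot: [0.074, 0.997, -0.0, 0.0]
ft_force: [-0.3, -0.6, 0.1]
grip_width: 0.0005
grip_force: 0.0
```

Request:
servo_tool(moves="0 0 0.03 0 0; 0 0 0.06 0 0; 0 0 0.09 0 0; 0 0 0.11 0 0; 0 0 0.12 0 0; 0 0 0.12 0 0")

```text
time: 2.27
position: [0.4579, -0.1414, 0.1599]
tool_rot: [0.073, 0.997, 0.002, -0.003]
ft_force: [0.1, 0.9, 0.7]
grip_width: 0.0006
grip_force: 0.0
```

```bash
python3 d.py "[.460,-.145,.138]"; python3 - <<'E'
from h import *
a=cams.camera('top');b=cams.camera('scene')
print(proj('top',[[.46,-.145,.138]]),proj('scene',[[.46,-.145,.138]]))
cv2.imwrite('pics/c1.png',cv2.resize(np.vstack([a[150:260,290:440],b[160:270,290:440]]),None,fx=2.7,fy=2.7,interpolation=2))
E
```

```text
t 2.2667 pos [ 0.4579 -0.1414  0.1599] yang 81.59 delta tool [-0.0027 -0.0033  0.0219] spin -0.01 q [-0.53  0.43  1.85  0.    0.86 -1.96] ft [0.13 0.9  0.7 ] w 0.0005643732597930913
[[342.86818246 237.26112548]] [[336.70936169 221.380349  ]]
```

View pics/c1.png

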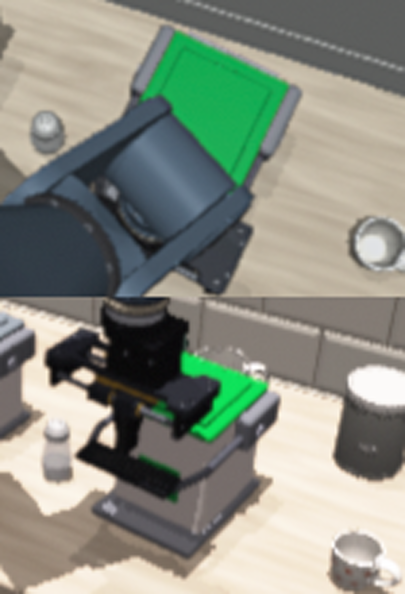

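The fingers are closed and over the middle of the paddle, near (130,450) in the lower crop, and the lid is clear of the gripper. I'll lower until contact.

Request:
servo_tool(moves="-0.002 -0.002 0.006 0 0; -0.003 -0.003 0.012 0 0; -0.003 -0.003 0.017 0 0; -0.003 -0.003 0.019 0 0; -0.003 -0.003 0.019 0 0; -0.003 -0.003 0.019 0 0")

```text
time: 2.87
position: [0.4624, -0.1457, 0.1435]
tool_rot: [0.073, 0.997, 0.0, -0.0]
ft_force: [-0.6, -0.2, 0.7]
grip_width: 0.0006
grip_force: 0.0
```

Request:
servo_tool(moves="0 0 0.002 0 0; 0 0 0.004 0 0; 0 0 0.006 0 0; 0 0 0.008 0 0; 0 0 0.01 0 0; 0 0 0.01 0 0; 0 0 0.01 0 0")

```text
time: 3.45
position: [0.4625, -0.1458, 0.1339]
tool_rot: [0.073, 0.997, -0.0, 0.0]
ft_force: [-1.2, 0.4, 5.0]
grip_width: 0.0001
grip_force: 2.5
```

```bash
python3 d.py "[.460,-.145,.1]"
```

```text
t 3.45 pos [ 0.4625 -0.1458  0.1339] yang 81.62 delta tool [0.0026 0.0005 0.0339] spin 0.02 q [-0.54  0.48  1.87 -0.    0.79 -1.96] ft [-1.18  0.41  4.96] w 0.00010835175396565252
```

Request:
servo_tool(moves="0 0 0.003 0 0; 0 0 0.006 0 0; 0 0 0.009 0 0; 0 0 0.012 0 0; 0 0 0.015 0 0; 0 0 0.018 0 0; 0 0 0.021 0 0; 0 0 0.024 0 0; 0 0 0.026 0 0; 0 0 0.026 0 0")

```text
time: 4.28
position: [0.4639, -0.1461, 0.1081]
tool_rot: [0.073, 0.997, -0.0, 0.002]
ft_force: [1.1, 1.3, 5.7]
grip_width: 0.0006
grip_force: 2.7
```

Request:
servo_tool(moves="0 0 0.002 0 0; 0 0 0.004 0 0; 0 0 0.006 0 0; 0 0 0.008 0 0; 0 0 0.009 0 0; 0 0 0.009 0 0; 0 0 0.009 0 0")

```text
time: 4.87
position: [0.465, -0.1465, 0.0995]
tool_rot: [0.074, 0.997, -0.001, 0.003]
ft_force: [2.6, 1.7, 5.9]
grip_width: 0.0004
grip_force: 2.7
```

```bash
python3 d.py "[.460,-.145,.1]"; python3 - <<'E'
from h import *
a=cams.camera('top');b=cams.camera('scene')
cv2.imwrite('pics/c2.png',cv2.resize(np.vstack([a[130:260,290:440],b[140:270,290:440]]),None,fx=2.3,fy=2.3,interpolation=2))
E
```

```text
t 4.8667 pos [ 0.465  -0.1465  0.0995] yang 81.57 delta tool [ 0.0051  0.0007 -0.0005] spin -0.03 q [-0.54  0.55  1.89  0.    0.7  -1.96] ft [2.58 1.69 5.86] w 0.00044106980969724273
```

View pics/c2.png

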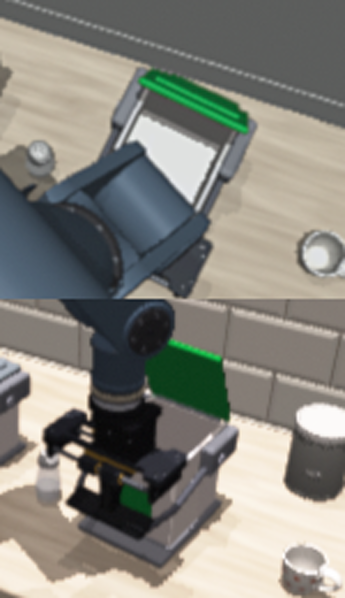

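The lid is nearly upright (top view, its edge near (195,100)) and well clear of the arm. I'll press a little deeper to the stop.

Request:
servo_tool(moves="0 0 0.001 0 0; 0 0 0.0015 0 0; 0 0 0.002 0 0; 0 0 0.002 0 0; 0 0 0.002 0 0")

```text
time: 5.38
position: [0.4652, -0.1466, 0.0976]
tool_rot: [0.073, 0.997, -0.001, 0.003]
ft_force: [2.8, 1.6, 6.3]
grip_width: 0.0005
grip_force: 2.7
```

```bash
python3 d.py "[.460,-.145,.1]"; python3 - <<'E'
from h import *
b=cams.camera('scene');cv2.imwrite('pics/s3.png',b)
c=green(b);print(cv2.contourArea(c),cv2.boundingRect(c), cv2.approxPolyDP(c,2.5,True).reshape(-1,2).tolist())
# predicted panel positions: outer edge top surface at angle th
ex=np.array([.989,-.147,0]);ey=np.array([.147,.989,0]);ctr=np.array([.6002,-.1655,0])
for off in (.070,.075):
  for th in(.9,1.05,1.1,1.2):
    H=ctr+ex*off+[0,0,.16]
    tip=H-ex*.15*np.cos(th)+np.array([0,0,.15*np.sin(th)])
    print(off,th,proj('scene',[tip-ey*.07,tip+ey*.07,H-ey*.07]).round(1).tolist())
E
```

```text
t 5.3833 pos [ 0.4652 -0.1466  0.0976] yang 81.57 delta tool [ 0.0053  0.0008 -0.0024] spin -0.03 q [-0.54  0.55  1.89  0.    0.7  -1.96] ft [2.82 1.56 6.26] w 0.0005167369585261245
763.5 (354, 156, 35, 36) [[364, 156], [354, 168], [357, 180], [388, 191], [387, 164]]
0.07 0.9 [[379.1, 175.7], [341.4, 161.9], [388.7, 194.3]]
0.07 1.05 [[382.5, 169.8], [344.8, 156.4], [388.7, 194.3]]
0.07 1.1 [[383.6, 168.0], [346.0, 154.7], [388.7, 194.3]]
0.07 1.2 [[386.0, 164.6], [348.4, 151.5], [388.7, 194.3]]
0.075 0.9 [[379.9, 175.1], [342.3, 161.4], [389.4, 193.7]]
0.075 1.05 [[383.2, 169.2], [345.6, 155.9], [389.4, 193.7]]
0.075 1.1 [[384.4, 167.4], [346.8, 154.2], [389.4, 193.7]]
0.075 1.2 [[386.7, 164.0], [349.2, 151.0], [389.4, 193.7]]
```

The visible lid corner at (387,164) matches about 1.2 rad, so the lid is fully open. I'll go 0.5 mm further and hold for about 2.5 s.

Request:
servo_tool(moves="0 0 0.0005 0 0; 0 0 0.0005 0 0; 0 0 0.0005 0 0; 0 0 0.0005 0 0; 0 0 0.0005 0 0; 0 0 0.0005 0 0; 0 0 0.0005 0 0; 0 0 0.0005 0 0; 0 0 0.0005 0 0; 0 0 0.0005 0 0")

```text
time: 6.27
position: [0.4652, -0.1466, 0.0972]
tool_rot: [0.073, 0.997, -0.001, 0.003]
ft_force: [2.9, 1.6, 6.7]
grip_width: 0.0006
grip_force: 2.9
```

Request:
servo_tool(moves="0 0 0 0 0; 0 0 0 0 0; 0 0 0 0 0; 0 0 0 0 0; 0 0 0 0 0; 0 0 0 0 0; 0 0 0 0 0; 0 0 0 0 0; 0 0 0 0 0; 0 0 0 0 0")

```text
time: 7.1
position: [0.4652, -0.1466, 0.0972]
tool_rot: [0.074, 0.997, -0.001, 0.003]
ft_force: [2.3, 1.4, 6.3]
grip_width: 0.0004
grip_force: 2.9
```

Request:
servo_tool(moves="0 0 0 0 0; 0 0 0 0 0; 0 0 0 0 0; 0 0 0 0 0; 0 0 0 0 0; 0 0 0 0 0; 0 0 0 0 0; 0 0 0 0 0; 0 0 0 0 0; 0 0 0 0 0")

```text
time: 7.93
position: [0.4653, -0.1466, 0.0972]
tool_rot: [0.074, 0.997, -0.001, 0.003]
ft_force: [2.2, 1.4, 6.4]
grip_width: 0.0008
grip_force: 2.9
```

Request:
servo_tool(moves="0 0 -0.001 0 0; 0 0 -0.002 0 0; 0 0 -0.003 0 0; 0 0 -0.004 0 0; 0 0 -0.005 0 0; 0 0 -0.006 0 0; 0 0 -0.007 0 0; 0 0 -0.008 0 0; 0 0 -0.009 0 0; 0 0 -0.01 0 0")

```text
time: 8.77
position: [0.4635, -0.1463, 0.1067]
tool_rot: [0.073, 0.997, -0.001, 0.001]
ft_force: [-0.3, 0.4, 4.7]
grip_width: 0.0002
grip_force: 2.5
```

Request:
servo_tool(moves="0 0 -0.001 0 0; 0 0 -0.002 0 0; 0 0 -0.003 0 0; 0 0 -0.004 0 0; 0 0 -0.005 0 0; 0 0 -0.006 0 0; 0 0 -0.007 0 0; 0 0 -0.008 0 0; 0 0 -0.009 0 0; 0 0 -0.01 0 0")

```text
time: 9.6
position: [0.4624, -0.146, 0.1162]
tool_rot: [0.073, 0.997, -0.0, -0.0]
ft_force: [-1.5, -2.5, 5.0]
grip_width: 0.0002
grip_force: 2.5
```

Request:
servo_tool(moves="0 0 -0.001 0 0; 0 0 -0.002 0 0; 0 0 -0.003 0 0; 0 0 -0.004 0 0; 0 0 -0.005 0 0; 0 0 -0.006 0 0; 0 0 -0.007 0 0; 0 0 -0.008 0 0; 0 0 -0.009 0 0; 0 0 -0.01 0 0")

```text
time: 10.43
position: [0.4621, -0.1456, 0.126]
tool_rot: [0.073, 0.997, 0.0, -0.0]
ft_force: [-4.4, -2.6, 3.4]
grip_width: 0.0004
grip_force: 2.4
```

Request:
servo_tool(moves="0 0 -0.001 0 0; 0 0 -0.002 0 0; 0 0 -0.003 0 0; 0 0 -0.004 0 0; 0 0 -0.005 0 0; 0 0 -0.006 0 0; 0 0 -0.007 0 0; 0 0 -0.008 0 0; 0 0 -0.009 0 0; 0 0 -0.01 0 0")

```text
time: 11.27
position: [0.4623, -0.1456, 0.1361]
tool_rot: [0.073, 0.997, 0.0, -0.0]
ft_force: [-4.4, -1.1, 3.9]
grip_width: 0.0004
grip_force: 2.2
```

Request:
servo_tool(moves="0 0 -0.001 0 0; 0 0 -0.002 0 0; 0 0 -0.003 0 0; 0 0 -0.004 0 0; 0 0 -0.005 0 0; 0 0 -0.006 0 0; 0 0 -0.007 0 0; 0 0 -0.008 0 0; 0 0 -0.009 0 0; 0 0 -0.01 0 0")

```text
time: 12.1
position: [0.4626, -0.1458, 0.1462]
tool_rot: [0.073, 0.997, -0.0, 0.0]
ft_force: [-0.5, -0.0, -0.1]
grip_width: 0.0004
grip_force: 0.0
```

The fingers are off the lever. I'll back away upwards and check.

Request:
servo_tool(moves="0 0 -0.02 0 0; 0 0 -0.04 0 0; 0 0 -0.06 0 0; 0 0 -0.08 0 0; 0 0 -0.1 0 0; 0 0 -0.1 0 0; 0 0 -0.1 0 0; 0 0 -0.1 0 0; 0 0 -0.1 0 0")

```text
time: 12.85
position: [0.4616, -0.1453, 0.2449]
tool_rot: [0.073, 0.997, 0.001, -0.001]
ft_force: [-0.4, 0.3, -0.7]
grip_width: 0.0006
grip_force: 0.0
```

```bash
python3 d.py "[.460,-.145,.1]"; python3 - <<'E'
from h import *
a=cams.camera('top');b=cams.camera('scene')
for n,i in(('top',a),('scene',b)):
    c=green(i);print(n,cv2.boundingRect(c),cv2.boundingRect(green(cv2.imread(f'pics/{n}0.png'))))
cv2.imwrite('pics/c4.png',np.vstack([a[90:290,150:470],b[120:290,150:470]]))
E
```

```text
t 12.85 pos [ 0.4616 -0.1453  0.2449] yang 81.61 delta tool [ 0.0013 -0.      0.1449] spin 0.01 q [-0.54  0.31  1.75  0.    1.09 -1.96] ft [-0.36  0.33 -0.67] w 0.0005974928330168231
top (349, 162, 48, 45) (334, 162, 63, 63)
scene (334, 182, 55, 31) (334, 179, 55, 34)
```

View pics/c4.png

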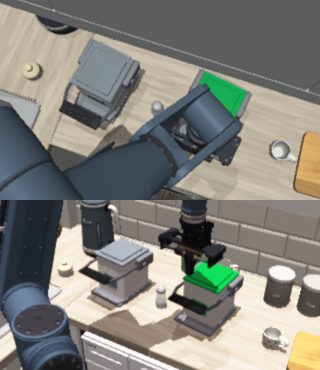

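The lid is shut at its original place in both views (lower crop near (215,277)), with only the arm hiding part of it. Everything else is unmoved, and the robot is clear.

```bash
python3 -c "
from rig import job
print(job.hand_in())"
```

```text
the job is handed in; nothing more can be done
None
```

I pressed the green caddy's lever until its lid stood fully open (about 1.2 rad by the camera), held it there for about 2.5 s, eased it shut slowly, and handed the job in; the last pictures showed the lid shut, nothing moved and the robot clear, but no verdict came back.

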